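# Clamp a freshly glued stretcher frame

### The job

The corners of the little wooden stretcher frame have just been glued: pick it up off the table, lay it flat on the two bearers between the jaws of the one-hand bar clamp, centred over the bar with its long side along the bar, and let go of it. Then pump the clamp's trigger (squeeze and let it spring back, again and again, never shoving the moving jaw itself) until the jaw's sprung shoe meets the frame and squeeze on gently until the shoe is pushed about half way in towards its jaw, never to the bottom, which would crush the frame. Finish while holding the trigger squeezed like that, because the clamp keeps no pressure by itself, and leave the tin, bottles and brush pot where they stand.

Things in the scene. Friction and masses are not known exactly. Their poses are not given: they have to be found in the camera images.
- frame: Small stretcher frame of four mitred pine bars, loose on the table: 80 mm long (its own x) by 56 mm wide (its own y) by 18 mm high, bars 14 mm wide round an opening of 52 x 28 mm, about 70 g. Origin at the centre of its underside; it looks the same turned half round.
- clamp: Plywood gluing board, 380 mm (its x) by 110 mm (its y) by 12 mm, fixed on the table, with a one-hand bar clamp bolted on, jaws and grips up. Origin: centre of the board's underside, z up. Along its x over y = 0 lie: bar tail, pistol grip, trigger, near jaw, bearers, far jaw. The black clamp body spans x -84 to 4 mm, 32 mm wide, top z 63 mm.
- pistol_grip (a point): Middle of the fixed, unyielding upright pistol grip at squeezing height: (-67, 0, 115) mm in the clamp frame. The grip is 20 mm thick along the bar (x -77 to -57 mm), 26 mm wide, up to z 148 mm.
- seat (a point): Where the middle of the frame's underside ends up when the frame lies on the bearers, against the near jaw, centred over the bar: (58, 0, 34) mm in the clamp frame, same axes. The bearers are two wooden strips along the bar, x 22 to 112 mm, y 12 to 24 mm on either side of it, tops at z 34 mm.
- near_jaw: The fixed jaw of the clamp, upright, 34 mm wide, with a rubber face at x = 18 mm in the clamp frame that looks to +x. Its origin is that of the clamp.
- far_jaw: The moving jaw, an upright 30 mm wide and 22 mm thick on the end of the bar, top at z 68 mm in the clamp frame; it carries the shoe and moves only along the bar. Its origin lies at the clamp's origin when the bar joint is 0.
- shoe_pad: Rubber face (34 mm wide, z 36 to 60 mm in the clamp frame) of the sprung shoe that stands 9.5 mm off the far jaw, on the side of the near jaw. Its origin lies at the clamp's origin when the joints bar and shoe are 0.
- shoe_face (a point): Middle of the shoe's rubber face, which meets the frame. With bar and shoe at 0 it stands at x = 136 mm in the clamp frame, 118 mm from the near jaw's face.
- lever: The trigger's lever, upright at rest: 12 mm thick (clamp x), 22 mm wide, x -35 to -23 mm and up to z 145 mm in the clamp frame. Outside width over pistol grip and lever: 54 mm at rest, about 32 mm squeezed home (at the height of trigger_grip). Its origin lies on its pivot, x -29, z 20 mm.
- trigger_grip (a point): Centre of the lever at a good height to squeeze it, 95 mm from its pivot (z 115 mm in the clamp frame at rest).
- trigger (a joint): Angle of the trigger, rad: 0 at rest, 0.235 squeezed fully home towards the pistol grip. A spring brings it back when let go (2 to 4 N at trigger_grip). The pistol grip is fixed and does not yield.
- bar (a joint): How far the bar with the far jaw is drawn towards the near jaw, m, 0 (open) to 0.062. Squeezing draws it by a ratchet with 4 mm teeth: about 43 mm per rad of trigger (0.45 mm per mm at trigger_grip) after up to 4 mm of idle travel, so 6 to 10 mm a full squeeze. On the way back a light 4 N brake keeps the bar. The free shoe touches the seated frame at 0.038.
- shoe (a joint): How far the shoe is pushed into the far jaw against its springs, m: 0 free, 0.0095 at the bottom, 4 N per mm. When the trigger is let go the springs push the bar back and 1 mm or less is left.
- paint_tin: Bystander: lidded paint tin, 86 mm across and 105 mm high, origin at the centre of its underside.
- glue_bottle: Bystander: white glue bottle, 58 mm across and 155 mm high, origin at the centre of its underside.
- paint_bottle: Bystander: plastic paint bottle, 54 mm across and 130 mm high, origin at the centre of its underside.
- brush_pot: Bystander: white plastic pot, 88 mm across the rim and 100 mm high with three brushes standing in it up to about 210 mm, origin at the centre of its underside.
Mind the look-alikes: they are no part of the job. What is meant by the frame is not grey or orange, and is the larger of those in its own colour.

How it is judged (in metres and radians):
On the way, in this order (a step that is already met when the one before it is completed fails the run):
1. the frame lies flat on the bearers between the jaws, long side along the bar (within 12 mm of centre, 8 degrees), let go of and not yet touched by the shoe (y of frame in the frame of seat between -0.012 and 0.012 m and z of frame in the frame of seat between -0.003 and 0.004 m and angle between frame's own z axis and vertical below 0.07 rad and x of frame in the frame of seat between -0.004 and 0.036 m and angle between the x axis of frame and the x axis of clamp, either way round below 0.14 rad and contact force between the fingers and frame below 0.2 N and contact force between shoe_pad and frame below 0.3 N), for 0.2 s.
2. the trigger, squeezed by the fingers, makes the shoe press on the frame (contact force between shoe_pad and frame above 4 N and contact force between the fingers and lever above 2 N), for 0.2 s.
At the end, for the whole second after the job is handed in: The frame lies flat on the bearers, held between near jaw and shoe (4 mm lengthways, 12 mm sideways, 6 degrees), the fingers not on it but on the trigger, holding it squeezed so that the shoe stays pushed in by 2.5 to 7 mm of its 9.5 mm (8 to 30 N) (y of frame in the frame of seat between -0.012 and 0.012 m and z of frame in the frame of seat between -0.003 and 0.004 m and angle between frame's own z axis and vertical below 0.07 rad and x of frame in the frame of seat between -0.004 and 0.004 m and angle between the x axis of frame and the x axis of clamp, either way round below 0.1 rad and contact force between the fingers and frame below 0.2 N and value of joint shoe between 0.0025 and 0.007 m and contact force between shoe_pad and frame between 8 and 30 N and contact force between near_jaw and frame above 6 N and contact force between the fingers and lever above 2 N and linear speed of frame below 0.01 m/s); the arm keeps its last pose, push and grip.
It fails at once if the shoe is pushed to the bottom (more than 8.5 mm): the frame is crushed (value of joint shoe above 0.0085 m).
It fails at once if the arm shoves the moving jaw (contact force between any of the fingers, the arm and far_jaw above 3 N).
It fails at once if the tin, a bottle or the brush pot is moved by more than 30 mm (distance of any of paint_tin, glue_bottle, paint_bottle, brush_pot from where it was at the start of the episode above 0.03 m).
It also fails if it takes over 54 s, if anything falls off the work surface, if the arm or the gripper's body presses on something with over 40 N, if the wrist force passes 120 N, or if a joint passes its speed limit or range.

### The arm

A 6-joint arm with a two-finger parallel gripper is mounted at the origin on the work surface. World frame = base frame: x ahead of the robot, y to its left, z up, the work surface at z = 0. Lengths are in mm, angles in rad, forces in N, time in s.
With the tool pointing down it reaches from about 350 to 925 mm from the base axis. Payload 6.4 kg.
Tool frame: the origin (TCP) lies on the front face of the gripper's body, between the roots of the fingers; the fingertips stand 73 mm ahead of it and the grasp point (between the pads) lies 54 mm ahead of it (bot.finger_overhang is the distance from the TCP to the fingertips, in mm); z points along the fingers, y is the line along which they close (so a half turn about z gives the same grasp; the last joint's range is limited). The gripper opens to 85 mm and grips with 20 to 120 N. Pads are 22 mm wide; open, the fingers measure 114 mm over their backs; the gripper's body (76 mm by 85 mm) begins 54 mm behind the grasp point. The pads swing forward as they close: fully open they stand 13 mm farther back than shut.
Start: joints at [-1.493, 0.245, 1.558, -0, 1.339, -0.174], TCP at [161.95, -629.513, 303.89] pointing down, gripper open.
Joint ranges: [-3.13, 3.13], [-1.02, 2.26], [0.13, 2.54], [-0.95, 4.09], [0.21, 2.88], [-2.74, 2.74]. Speed limits (rad/s): [2.57, 2.57, 3.14, 3.14, 3.14, 3.14].

### API

Orientations are given as a unit quaternion [w, x, y, z].
In Python, from rig import bot gives the robot as it stands.
- The arm moves only by the shell command python3 -m crank 'ROWS' [OPENING]. ROWS is JSON, a list of rows, each a list of 6 numbers: the shift along the world's x, y, z in units of 25 mm (1.0 is 25 mm), then the turn, a rotation vector about the world's x, y, z in units of 6 degrees (1.0 is 6 degrees). A call has 1 to 20 rows; each row shifts and turns the commanded pose from where the row before left it; what a row does not reach is not made up. A row lasts 1/12 s, in which the tool goes at most 41.7 mm and 7.16 degrees, less where a joint would pass 70% of its speed; a pose out of reach is approached as far as the arm can. A call is refused whole if a number of a shift passes 1 or a number of a turn 1, either way. A call with a gripper value outside its range is refused whole. OPENING is the opening, from -1 (shut) to 1 (fully open), set as the call begins (- or left out, the last holds). The fingers move at their own pace and stop on an object; the grip force is fixed at half the most. Time passes only in rows, so rows that do not move let the fingers close. It gives the time, the measured TCP pose, the force, the opening and the grip force at its end, in the units of the state.
- bot.get_state(): the state, without advancing time (a new reading comes with each control period).
- bot.camera(name): name is "scene" or "top"; returns the picture (480x640x3 uint8, red, green, blue); there is no depth.
- bot.camera_params(name): a dict with "mtx" (3x3 intrinsics, pixels), "position" and "orientation" of the camera in the world. Camera axes: x right, y down, z forward; pixel columns grow to the right and rows downward; lengths in mm; the calibration is good to about 2 mm. A picture is of the moment at which its call begins. camera_params takes no time and is no camera call.
- bot.close_job(): hands the job in; it is judged then, once.
The state is a dict: "time": time; "qpos": joint angles; "qvel": joint speeds; "joint_efforts": joint torques, N m; "position": TCP position; "orientation": TCP orientation; "force": force on the tool from outside, world axes, zero at the start; "ft_torque": the same for the moment, N m; "finger_gap": finger opening in mm; "gripper_force": force on a finger pad.
Only numpy, scipy, OpenCV 4.12 (cv2) and the standard library are available. Lean on these libraries where they do the work, as an engineer would, in place of code of your own. Each camera call takes 0.05 s, during which the arm holds its last target. There are 200 camera calls.

## Working session

There is one attempt and no reset: what is moved stays moved. The work goes in short steps, Python scripts to look and compute and a shell command to move; the robot and the scene stay as the last step left them, time stands still between calls to the robot, and variables do not carry over. Pictures are saved under pics/ and viewed, at most 10 in all, crops included, and the job is handed in when it is done.

```bash
mkdir -p pics; python3 - <<'E'
from rig import bot
import cv2
for n in("scene","top"):
    cv2.imwrite(f"pics/{n}0.png",bot.camera(n)[:,:,::-1]); print(n,bot.camera_params(n))
print(bot.get_state())
E
```

```text
scene {'mtx': array([[452.21564755,   0.        , 319.36103404],
       [  0.        , 452.21564755, 234.33985054],
       [  0.        ,   0.        ,   1.        ]]), 'position': array([1367.3116647 ,  370.71207834,  938.48078877]), 'orientation': array([-0.22439462,  0.49495454,  0.77122435, -0.33148163])}
top {'mtx': array([[488.66939798,   0.        , 314.93317109],
       [  0.        , 488.66939798, 235.42742397],
       [  0.        ,   0.        ,   1.        ]]), 'position': array([ 387.94222291,    5.31078535, 1177.61528492]), 'orientation': array([-0.0509268 ,  0.70654392, -0.70394598,  0.0515967 ])}
{'time': 0.1, 'qpos': array([-1.49308241e+00,  2.45721673e-01,  1.55890192e+00, -3.29902941e-05,
        1.33871043e+00, -1.74109675e-01]), 'qvel': array([ 3.71203969e-04, -5.69881310e-04, -2.77140094e-03,  8.64710518e-05,
       -7.46400894e-04,  3.99672655e-04]), 'joint_efforts': array([-8.49674336e-06, -4.30671787e+01, -3.27130008e+01, -1.36404901e-04,
        2.82109955e-03, -6.10343989e-06]), 'position': array([ 161.92452147, -629.1128656 ,  302.89956946]), 'orientation': array([-8.70444620e-04,  9.92082722e-01,  1.25583096e-01,  2.59178577e-05]), 'force': array([-0.53540997,  0.18415614,  0.58668153]), 'ft_torque': array([ 0.03236025, -0.00797492,  0.0297906 ]), 'gripper_force': 0.0, 'finger_gap': 85.33051978571766}
```

View pics/top0.png

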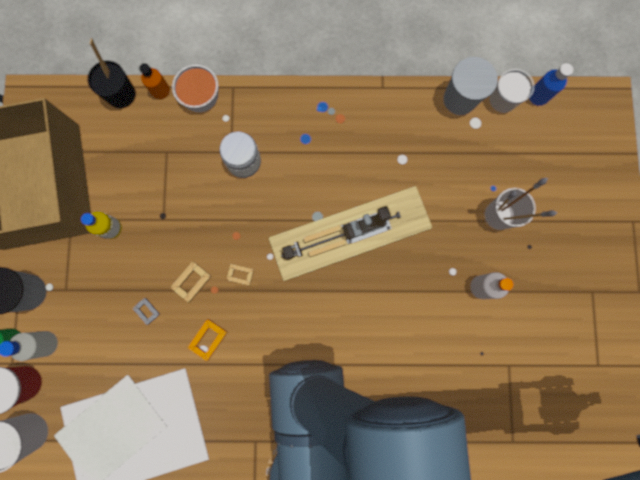

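View pics/scene0.png

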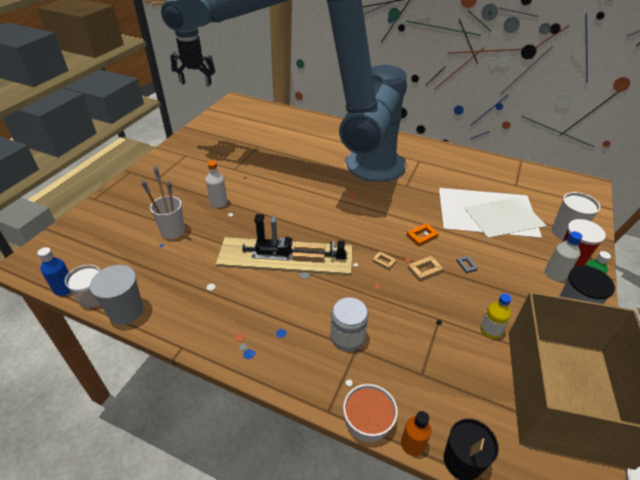

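The top view shows the larger pine frame at about (190,282), with the small pine decoy at (240,274) and the clamp board centred near (350,233). The far jaw is at its left end, (290,252). I'll enlarge the frame and clamp.

```bash
python3 - <<'E'
import cv2
t=cv2.imread("pics/top0.png")
c=t[180:310,160:440]
a=cv2.resize(t[180:300,260:440],None,fx=4.4,fy=4.4,interpolation=cv2.INTER_CUBIC)
cv2.imwrite("pics/c1.png",a)
b=cv2.resize(t[255:310,160:260],None,fx=8,fy=8,interpolation=cv2.INTER_CUBIC)
cv2.imwrite("pics/c2.png",b)
E
```

```text
(no output)
```

View pics/c1.png

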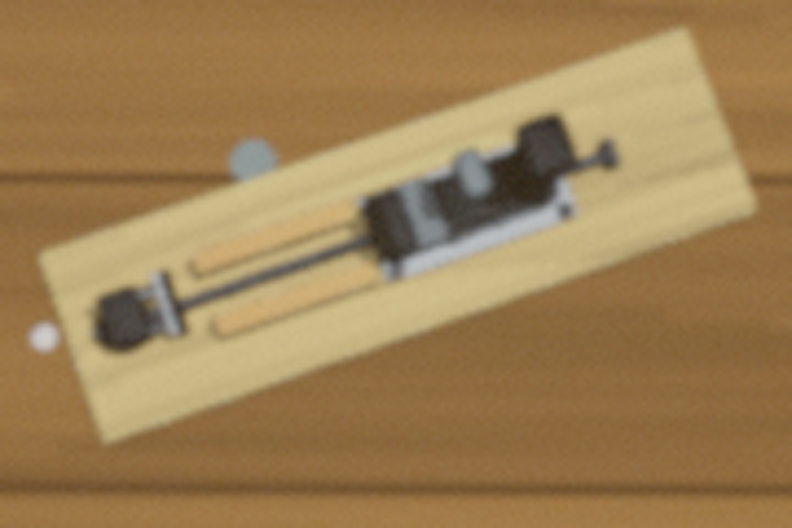

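View pics/c2.png

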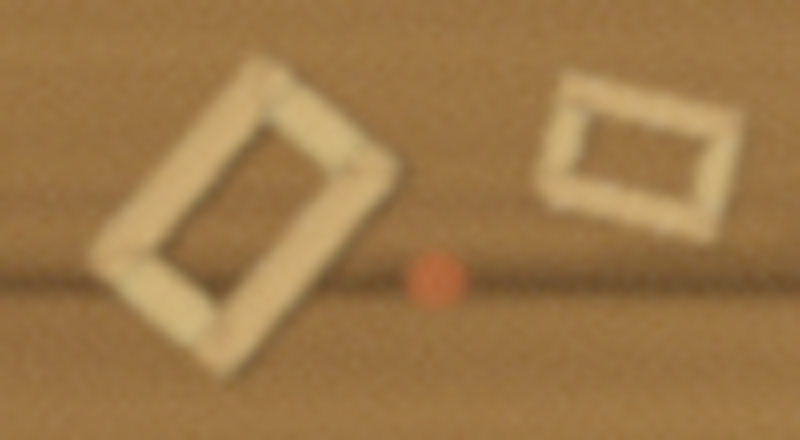

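The first crop shows the board corners at (40,255), (686,28), (757,212) and (105,442). The second shows the frame's top corners at (262,55), (402,165), (228,380) and (90,255).

```bash
cat >h.py <<'E'
import numpy as np, cv2
from rig import bot
from scipy.spatial.transform import Rotation as R
from scipy.optimize import least_squares
def rot(q): return R.from_quat(np.r_[q[1:],q[0]])
def px2w(n,uv,z):
    p=bot.camera_params(n);K=p["mtx"];uv=np.atleast_2d(uv).astype(float)
    d=np.c_[uv,np.ones(len(uv))]@np.linalg.inv(K).T
    d=rot(p["orientation"]).apply(d);o=p["position"]
    return (o+d*((z-o[2])/d[:,2])[:,None])
def w2px(n,P):
    p=bot.camera_params(n);c=rot(p["orientation"]).inv().apply(np.atleast_2d(P)-p["position"])@p["mtx"].T
    return c[:,:2]/c[:,2:]
def fit(W,L):  # pose x,y,yaw of local pts L on world pts W
    W=np.asarray(W)[:,:2];L=np.asarray(L,float);f=lambda q:(W-q[:2]-L@np.array([[np.cos(q[2]),np.sin(q[2])],[-np.sin(q[2]),np.cos(q[2])]])).ravel()
    best=min((least_squares(f,[*W.mean(0),a]) for a in np.arange(-3,3.1,1)),key=lambda s:s.cost)
    return best.x,np.sqrt(2*best.cost/len(W))
def cl(pose,p):
    c,s=np.cos(pose[2]),np.sin(pose[2]);return np.array([pose[0]+c*p[0]-s*p[1],pose[1]+s*p[0]+c*p[1],p[2]])
E
python3 - <<'E'
from h import *
cv=lambda c,x0,y0,f:(np.array(c)+.5)/f-.5+[x0,y0]
# left end is +x ; image up is world +x. clamp x = image left; z up => clamp y = image down? fit decides by order
b=px2w("top",cv([(40,255),(686,28),(757,212),(105,442)],260,180,4.4),12)
print(b.round(1))
P,e=fit(b,[(190,-55),(-190,-55),(-190,55),(190,55)]);print("clamp",P,np.degrees(P[2]),e)
f=px2w("top",cv([(262,55),(402,165),(228,380),(90,255)],160,255,8),18)
F,e=fit(f,[(40,28),(40,-28),(-40,-28),(-40,28)]);print("frame",F,np.degrees(F[2]),e)
np.savez("p.npz",P=P,F=F)
# checks: project features
for n in("top","scene"):
    print(n,w2px(n,[cl(P,p) for p in[(-67,0,148),(-29,0,145),(147,0,68),(22,18,34),(112,18,34),(112,-18,34)]]+[[F[0],F[1],18]]).round(1).tolist())
print("seat",cl(P,(58,0,34)),"mid",cl(P,(-48,0,115)))
E
```

```text
[[ 552.7  115.8   12. ]
 [ 681.5 -241.2   12. ]
 [ 578.  -277.5   12. ]
 [ 450.7   78.9   12. ]]
clamp [565.72206409 -80.99138662  -4.36790589] -250.26257282683866 0.7898146790527445
frame [446.86084143 298.95260668   5.60894854] 321.3690786309152 1.4756407283949962
top [[384.3, 212.6], [367.6, 218.7], [291.8, 250.1], [344.9, 241.3], [309.0, 254.0], [303.9, 239.7], [190.3, 281.2]]
scene [[257.8, 216.2], [271.9, 218.0], [336.3, 243.1], [292.6, 244.4], [323.9, 246.5], [323.0, 255.4], [424.6, 265.9]]
seat [546.1348736  -26.39887826  34.        ] mid [ 581.93215277 -126.17139354  115.        ]
```

```bash
python3 -m crank '[[1,1,0.1,0,0,0.6],[1,1,0.1,0,0,0.6],[1,1,0.1,0,0,0.6],[1,1,0.1,0,0,0.6],[1,1,0.1,0,0,0.6],[1,1,0.1,0,0,0.6],[1,1,0.1,0,0,0.6],[1,1,0.1,0,0,0.6],[1,1,0.1,0,0,0.6],[1,1,0.1,0,0,0.6],[1,1,0.1,0,0,0.6],[0,1,0,0,0,0.6],[0,1,0,0,0,0.6],[0,1,0,0,0,0.6],[0,1,0,0,0,0.6],[0,1,0,0,0,0.6],[0,1,0,0,0,0.6],[0,1,0,0,0,0.6],[0,1,0,0,0,0.6],[0,1,0,0,0,0.6]]' 1
python3 -m crank '[[0,1,0,0,0,0.6],[0,1,0,0,0,0.6],[0,1,0,0,0,0.6],[0,1,0,0,0,0.6],[0,1,0,0,0,0.6],[0,1,0,0,0,0.6],[0,1,0,0,0,0.6],[0,1,0,0,0,0.6],[0,1,0,0,0,0.6],[0,1,-0.5,0,0,0.6],[0,1,-0.5,0,0,0.6],[0,1,-0.5,0,0,0.6],[0,1,-0.5,0,0,0.6],[0,1,-0.5,0,0,0.6],[0,1,-0.5,0,0,0.6],[0,0.9,-0.5,0,0,0.2],[0,0,-0.5,0,0,0],[0,0,0,0,0,0]]'
cat >>h.py <<'E'
def tgt(xy,yaw):
    s=bot.get_state();r=rot(s["orientation"]);y=r.apply([0,1,0]);z=r.apply([0,0,1])
    a=np.degrees(np.arctan2(y[1],y[0]));d=(np.degrees(yaw)-a+90)%180-90
    print("t",round(s["time"],2),"pos",s["position"].round(1),"yaw",a.round(1),"z",z.round(3),"F",s["force"].round(1),"gap",round(s["finger_gap"],1),"q",s["qpos"].round(2))
    print("units dx,dy",((np.array(xy)[:2]-s["position"][:2])/25).round(2),"yaw units",(d/6).round(2),"alt",((d-np.sign(d)*180)/6).round(2), "tilt units",(np.cross(z,[0,0,-1])*180/np.pi/6).round(2))
E
python3 - <<'E'
from h import *
d=np.load("p.npz");tgt(d["F"][:2],d["F"][2]+np.pi/2)
E
```

```text
time: 1.77
position: [436.6, -128.2, 331.0]
orientation: [-0.0, 0.728, 0.686, -0.0]
force: [0.7, 0.0, 0.6]
finger_gap: 85.6
gripper_force: 0.0
time: 3.27
position: [435.1, 268.1, 228.1]
orientation: [-0.002, 0.328, 0.945, -0.002]
force: [-0.2, 0.2, 0.3]
finger_gap: 85.6
gripper_force: 0.0
t 3.27 pos [435.1 268.1 228.1] yaw 51.7 z [-0.006 -0.002 -1.   ] F [-0.2  0.2  0.3] gap 85.6 q [ 0.33  0.01  1.97 -0.    1.17 -0.57]
units dx,dy [0.47 1.23] yaw units -0.06 alt 29.94 tilt units [ 0.02 -0.06  0.  ]
```

```bash
python3 -m crank '[[0.25,0.6,-0.7,0,0,0],[0.22,0.63,-0.7,0,0,0],[0,0,-1,0,0,0],[0,0,-1,0,0,0],[0,0,-1,0,0,0],[0,0,0,0,0,0],[0,0,0,0,0,0]]'
python3 - <<'E'
from h import *
d=np.load("p.npz");tgt(d["F"][:2],d["F"][2]+np.pi/2)
cv2.imwrite("pics/t1.png",cv2.resize(bot.camera("scene")[180:300,350:510,::-1],None,fx=5,fy=5,interpolation=cv2.INTER_CUBIC))
E
```

```text
time: 3.85
position: [448.3, 297.7, 120.9]
orientation: [-0.001, 0.329, 0.944, -0.001]
force: [1.1, -0.2, 1.0]
finger_gap: 85.6
gripper_force: 0.0
t 3.85 pos [448.3 297.7 120.9] yaw 51.6 z [-0.003 -0.001 -1.   ] F [ 1.1 -0.2  1. ] gap 85.6 q [ 0.38  0.23  1.94 -0.    0.97 -0.52]
units dx,dy [-0.06  0.05] yaw units -0.03 alt 29.97 tilt units [ 0.01 -0.02  0.  ]
```

View pics/t1.png

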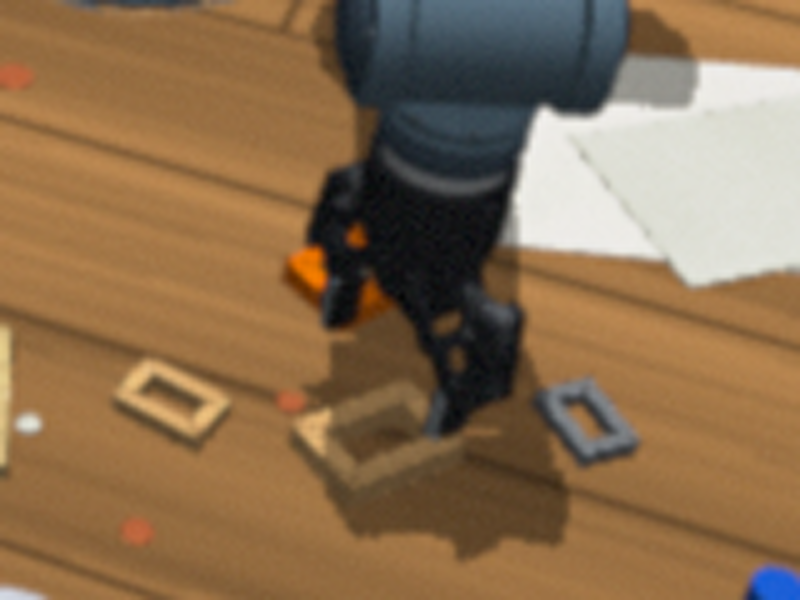

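The open gripper stands straddling the frame, with its front fingertip at crop (435,435), which is about (437,267) in the full image. I'll descend and close.

```bash
python3 - <<'E'
from h import *
y=np.array([.621,.784,0])
for z in (48,54,61): print(z,w2px("scene",[np.array([448.3,297.7,z])+y*k for k in(43,50,57)]).round(1).tolist())
E
python3 -m crank '[[-0.03,0.03,-0.6,0,0,0],[0,0,-0.6,0,0,0],[0,0,-0.4,0,0,0],[0,0,0,0,0,0],[0,0,0,0,0,0]]'
```

```text
48 [[435.7, 268.9], [437.3, 270.7], [439.0, 272.4]]
54 [[436.1, 267.4], [437.8, 269.1], [439.4, 270.9]]
61 [[436.6, 265.6], [438.3, 267.3], [440.0, 269.1]]
time: 4.32
position: [448.5, 299.5, 82.4]
orientation: [0.0, 0.329, 0.944, 0.0]
force: [-0.9, 0.5, 0.1]
finger_gap: 85.5
gripper_force: 0.0
```

```bash
python3 -m crank '[[0,0,-0.28,0,0,0],[0,0,0,0,0,0],[0,0,0,0,0,0],[0,0,0,0,0,0]]' 0.5
python3 -m crank '[[0,0,0,0,0,0],[0,0,0,0,0,0],[0,0,0,0,0,0],[0,0,0,0,0,0],[0,0,0,0,0,0],[0,0,0,0,0,0]]' 0.1
```

```text
time: 4.65
position: [448.2, 299.6, 74.7]
orientation: [0.0, 0.329, 0.944, 0.0]
force: [-0.3, 0.9, -0.5]
finger_gap: 64.0
gripper_force: 0.0
time: 5.15
position: [448.6, 299.8, 75.2]
orientation: [0.001, 0.329, 0.944, 0.0]
force: [-0.4, 0.3, 5.3]
finger_gap: 54.4
gripper_force: 64.4
```

```bash
python3 -m crank '[[0,0,0.5,0,0,0],[0,0,1,0,0,0],[0,0,1,0,0,0],[0.2,-0.6,1,0,0,-0.3],[0.3,-0.9,1,0,0,-0.4],[0.3,-0.9,0.5,0,0,-0.4],[0.3,-0.9,0,0,0,-0.4],[0.3,-0.9,0,0,0,-0.4],[0.3,-0.9,0,0,0,-0.4],[0.3,-0.9,0,0,0,-0.4],[0.3,-0.9,0,0,0,-0.4],[0.3,-0.9,0,0,0,-0.4],[0.3,-0.9,0,0,0,-0.4],[0.3,-0.9,0,0,0,-0.4],[0.3,-0.9,0,0,0,-0.4],[0.3,-0.9,0,0,0,-0.4],[0.02,-0.9,0,0,0,-0.18],[0,-0.5,0,0,0,0],[0,0,0,0,0,0],[0,0,0,0,0,0]]'
python3 - <<'E'
from h import *
d=np.load("p.npz");P=d["P"];tgt(cl(P,(64,0,0)),P[2]+np.pi/2)
cv2.imwrite("pics/s2.png",cv2.resize(bot.camera("scene")[150:300,220:420,::-1],None,fx=4,fy=4,interpolation=cv2.INTER_CUBIC))
E
```

```text
time: 6.82
position: [543.0, -20.5, 199.3]
orientation: [-0.0, 0.574, 0.819, 0.0]
force: [0.6, 0.1, -1.1]
finger_gap: 54.4
gripper_force: 63.7
t 6.82 pos [543.  -20.5 199.3] yaw 19.9 z [-0.001  0.001 -1.   ] F [ 0.6  0.1 -1.1] gap 54.4 q [-0.25  0.12  1.91  0.    1.12 -0.59]
units dx,dy [ 0.04 -0.01] yaw units -0.03 alt 29.97 tilt units [-0.01 -0.01 -0.  ]
```

View pics/s2.png

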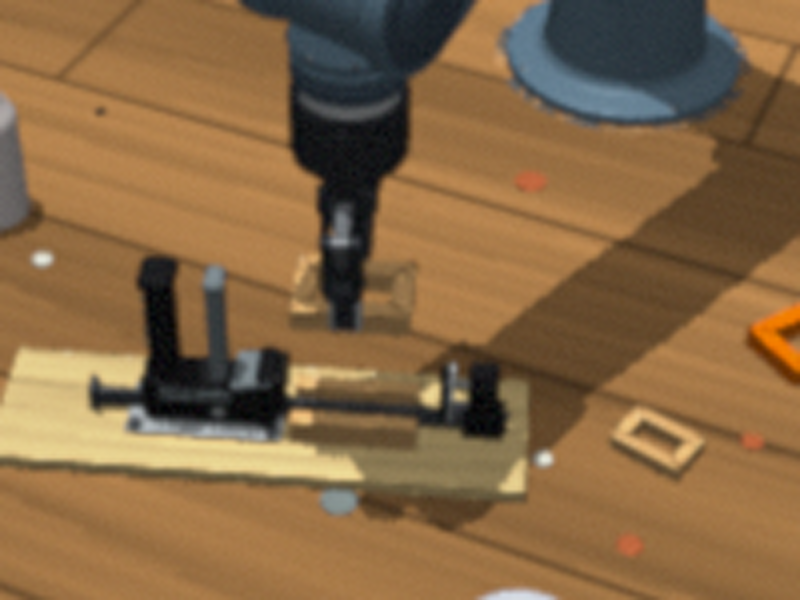

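The scene crop shows the frame held level over the bearers. Its bottom edge runs (290,322)-(410,332), the near jaw is at about (270,360) and the far jaw at (480,400), with good clearance to both. I'll lower it.

```bash
python3 -m crank '[[0.04,0,-0.7,0,0,0],[0,0,-0.7,0,0,0],[0,0,-0.7,0,0,0],[0,0,-0.7,0,0,0],[0,0,-0.5,0,0,0],[0,0,0,0,0,0],[0,0,0,0,0,0],[0,0,0,0,0,0]]'
python3 -m crank '[[0,0,-0.1,0,0,0],[0,0,-0.1,0,0,0],[0,0,0,0,0,0],[0,0,0,0,0,0]]'
```

```text
time: 7.53
position: [545.1, -20.2, 117.9]
orientation: [0.001, 0.574, 0.819, 0.0]
force: [0.2, 0.5, -0.8]
finger_gap: 54.3
gripper_force: 63.7
time: 7.87
position: [544.5, -20.6, 112.1]
orientation: [0.0, 0.574, 0.819, 0.0]
force: [-0.3, 0.5, -2.2]
finger_gap: 54.4
gripper_force: 63.7
```

```bash
python3 -m crank '[[0,0,-0.1,0,0,0],[0,0,0,0,0,0],[0,0,0,0,0,0]]'
python3 -m crank '[[0,0,-0.06,0,0,0],[0,0,0,0,0,0],[0,0,0,0,0,0]]'
```

```text
time: 8.12
position: [544.4, -20.6, 109.3]
orientation: [-0.0, 0.574, 0.819, -0.0]
force: [0.9, 0.2, -0.1]
finger_gap: 54.0
gripper_force: 63.8
time: 8.37
position: [544.8, -20.6, 109.1]
orientation: [-0.0, 0.574, 0.819, -0.0]
force: [-5.5, 0.1, 8.5]
finger_gap: 54.4
gripper_force: 64.8
```

```bash
python3 -m crank '[[0,0,0,0,0,0],[0,0,0,0,0,0],[0,0,0,0,0,0],[0,0,0,0,0,0],[0,0,0,0,0,0],[0,0,0.5,0,0,0],[0,0,1,0,0,0],[0,0,1,0,0,0],[0,0,1,0,0,0],[0,0,1,0,0,0],[0,0,0.5,0,0,0],[0,0,0,0,0,0]]' 1
python3 - <<'E'
from h import *
d=np.load("p.npz");P=d["P"];tgt(cl(P,(-40,0,0)),P[2])
a=bot.camera("scene")[190:290,230:370,::-1]
cv2.imwrite("pics/s3.png",cv2.resize(a,None,fx=5.7,fy=5.7,interpolation=cv2.INTER_CUBIC))
L=[(24,-28,52),(104,-28,52),(104,28,52),(24,28,52),(24,-28,34),(104,-28,34),(104,28,34)]
print(((w2px("scene",[cl(P,p) for p in L])-[230,190])*5.7).round().tolist())
E
```

```text
time: 9.37
position: [546.2, -20.9, 237.1]
orientation: [0.004, 0.574, 0.819, 0.001]
force: [0.6, -0.3, 1.3]
finger_gap: 85.2
gripper_force: 0.0
t 9.37 pos [546.2 -20.9 237.1] yaw 20.0 z [ 0.007 -0.002 -1.   ] F [ 0.6 -0.3  1.3] gap 85.2 q [-0.25  0.07  1.88  0.    1.18 -0.59]
units dx,dy [ 1.32 -3.91] yaw units 14.96 alt -15.04 tilt units [0.02 0.07 0.  ]
[[349.0, 349.0], [513.0, 360.0], [521.0, 281.0], [362.0, 271.0], [349.0, 375.0], [512.0, 386.0], [521.0, 307.0]]
```

View pics/s3.png

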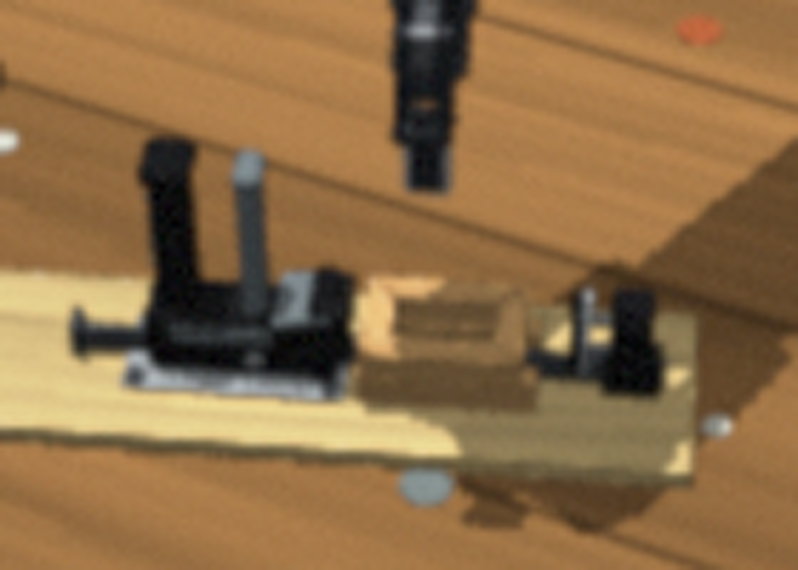

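The frame lies on the bearers, its top from about (357,275) to (535,370), close to the prediction. I'll move over the trigger, turning the gripper by a quarter.

```bash
python3 -m crank '[[0.1,-0.3,0,0,0,-1],[0.1,-0.3,0,0,0,-1],[0.1,-0.3,0,0,0,-1],[0.1,-0.3,0,0,0,-1],[0.1,-0.3,0,0,0,-1],[0.1,-0.3,0,0,0,-1],[0.1,-0.3,0,0,0,-1],[0.1,-0.3,0,0,0,-1],[0.1,-0.3,0,0,0,-1],[0.1,-0.3,0,0,0,-1],[0.1,-0.3,0,0,0,-1],[0.1,-0.3,0,0,0,-1],[0.1,-0.3,0,0,0,-1],[0.1,-0.24,0,0,0,-1],[0,0,0,0,0,-1],[0,0,0,0,0,0],[0,0,0,0,0,0]]'
python3 - <<'E'
from h import *
d=np.load("p.npz");P=d["P"];tgt(cl(P,(-46,0,0)),P[2])
a=bot.camera("top")[180:300,260:440,::-1]
cv2.imwrite("pics/t4.png",cv2.resize(a,None,fx=4.4,fy=4.4,interpolation=cv2.INTER_CUBIC))
E
```

```text
time: 10.83
position: [578.6, -123.7, 230.9]
orientation: [-0.001, 0.985, 0.174, -0.001]
force: [0.0, 0.1, -0.1]
finger_gap: 85.2
gripper_force: 0.0
t 10.83 pos [ 578.6 -123.7  230.9] yaw -69.9 z [-0.003  0.001 -1.   ] F [ 0.   0.1 -0.1] gap 85.2 q [-0.4   0.19  1.76  0.    1.19  0.82]
units dx,dy [ 0.11 -0.02] yaw units -0.06 alt 29.94 tilt units [-0.01 -0.03 -0.  ]
```

View pics/t4.png

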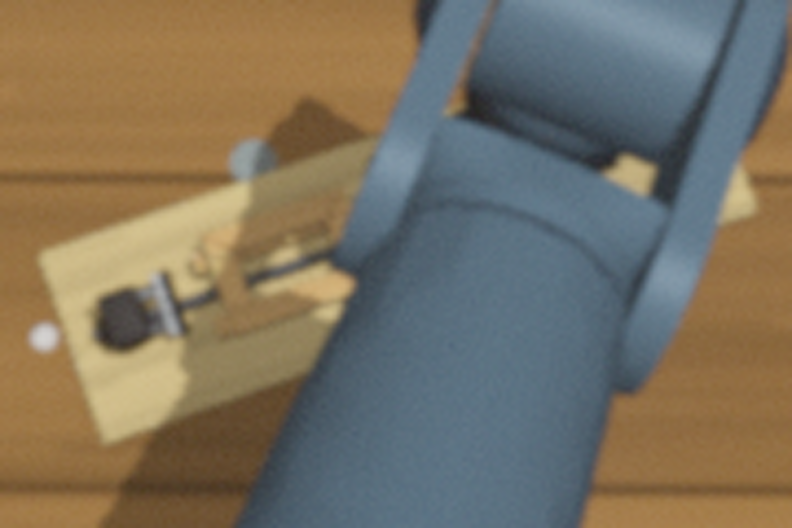

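The frame's far-end corners show at about crop (203,240) and (223,335), and the bar passes near the middle of its opening. I'll convert these to check.

```bash
python3 - <<'E'
from h import *
P=np.load("p.npz")["P"];c,s=np.cos(P[2]),np.sin(P[2])
def loc(pts,z):
    w=px2w("top",(np.array(pts)+.5)/4.4-.5+[260,180],z)[:,:2]-P[:2]
    print((w@np.array([[c,-s],[s,c]])).round(1).tolist())
loc([(203,240),(223,335)],52)
loc([(152,275),(185,333),(125,320)],64)
loc([(190,270),(212,330)],34)
E
python3 -m crank '[[0.1,0,-0.7,0,0,0],[0,0,-0.7,0,0,0],[0,0,-0.7,0,0,0],[0,0,-0.6,0,0,0],[0,0,0,0,0,0],[0,0,0,0,0,0]]'
```

```text
[[104.1, -26.3], [111.0, 24.8]]
[[135.8, -16.1], [129.6, 18.4], [156.8, 1.6]]
[[115.5, -16.0], [115.2, 18.5]]
time: 11.38
position: [581.2, -123.6, 164.3]
orientation: [-0.001, 0.985, 0.174, -0.001]
force: [-0.4, -0.2, -0.6]
finger_gap: 85.3
gripper_force: 0.0
```

```bash
python3 -m crank '[[0.17,-0.47,-0.1,0,0,0],[0.17,-0.47,-0.1,0,0,0],[0,0,0,0,0,0],[0,0,0,0,0,0]]'
python3 -m crank '[[0.1,-0.28,0,0,0,0],[0,0,0,0,0,0],[0,0,0,0,0,0]]'
cat >>h.py <<'E'
def ax():
    P=np.load("p.npz")["P"];s=bot.get_state();c,sn=np.cos(P[2]),np.sin(P[2]);M=np.array([[c,sn],[-sn,c]])
    print("t",round(s["time"],2),"x",(M@(s["position"][:2]-P[:2])).round(1),"z",s["position"][2].round(1),"F",(M@s["force"][:2]).round(1),s["force"][2].round(1),"gap",round(s["finger_gap"],1),round(s["gripper_force"],1))
E
python3 -c "from h import *;ax()"
```

```text
time: 11.72
position: [591.3, -148.6, 161.5]
orientation: [0.0, 0.985, 0.173, 0.001]
force: [0.5, 0.4, 1.3]
finger_gap: 85.3
gripper_force: 0.1
time: 11.97
position: [593.2, -154.5, 160.9]
orientation: [-0.0, 0.985, 0.173, 0.0]
force: [-0.3, 3.3, 2.1]
finger_gap: 85.6
gripper_force: 1.7
t 11.97 x [-78.5  -1.1] z 160.9 F [ 3.3 -0.8] 2.1 gap 85.6 1.7
```

```bash
for i in 1; do python3 -m crank '[[0.1,-0.28,0,0,0,0],[0,0,0,0,0,0],[0,0,0,0,0,0]]' >/dev/null; python3 -c "from h import *;ax()"; python3 -m crank '[[0.1,-0.28,0,0,0,0],[0,0,0,0,0,0],[0,0,0,0,0,0]]'>/dev/null; python3 -c "from h import *;ax()"; done
python3 - <<'E'
from h import *
a=bot.camera("scene")[190:290,230:370,::-1]
cv2.imwrite("pics/s5.png",cv2.resize(a,None,fx=5.7,fy=5.7,interpolation=cv2.INTER_CUBIC))
E
```

```text
t 12.22 x [-83.9  -1.1] z 160.1 F [ 8.2 -2.9] 2.2 gap 85.4 4.8
t 12.47 x [-85.5  -1.2] z 159.3 F [29.9 -2.8] 12.7 gap 85.8 16.5
```

View pics/s5.png

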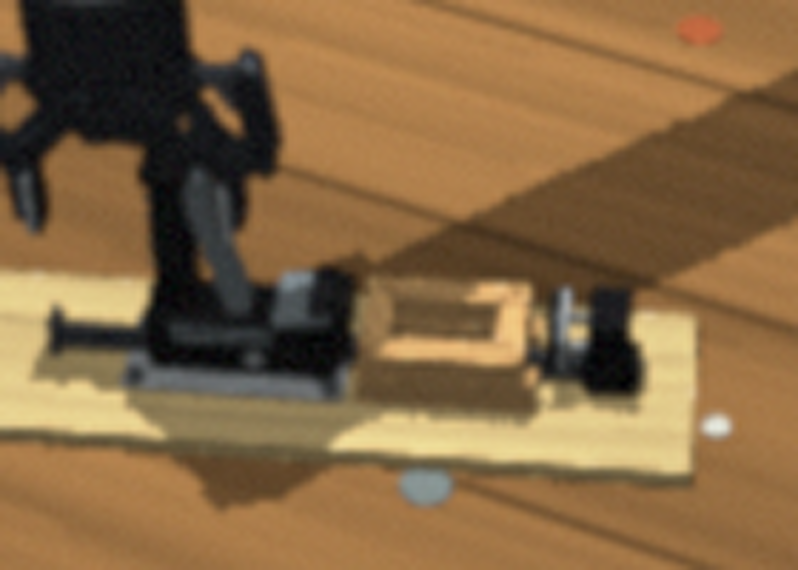

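The squeeze works: the lever stands leaned home against the grip, and the jaw has moved from (632,340) to (612,340), about 10 mm. The frame lies square on the bearers. I'll track the jaw by template matching and keep pumping.

```bash
cat >>h.py <<'E'
def jaw(img=None):
    a=cv2.resize(bot.camera("scene")[190:290,230:370,::-1],None,fx=5.7,fy=5.7,interpolation=cv2.INTER_CUBIC) if img is None else img
    t=cv2.imread("pics/s5.png")[288:392,548:640]
    r=cv2.matchTemplate(a[270:410,400:690],t,cv2.TM_CCOEFF_NORMED);_,v,_,m=cv2.minMaxLoc(r)
    P=np.load("p.npz")["P"];k=[np.linalg.norm(w2px("scene",[cl(P,(147-b,0,50)) for b in(0,40)]).ptp(0) if False else np.diff(w2px("scene",[cl(P,(147-b,0,50)) for b in(0,40)]),axis=0))*5.7/40]
    print("jaw crop",m[0]+400,m[1]+270,"corr",round(v,3),"px/mm",round(k[0],2),"mm from s5",round((548-m[0]-400)/k[0],2)); return a
E
python3 -c "
from h import *;jaw(cv2.imread('pics/s3.png'));jaw(cv2.imread('pics/s5.png'))"
python3 -m crank '[[-0.12,0.34,0,0,0,0],[-0.18,0.49,0,0,0,0],[-0.12,0.34,0,0,0,0],[0,0,0,0,0,0],[0,0,0,0,0,0],[0,0,0,0,0,0]]'
python3 -c "from h import *;ax();jaw()"
```

```text
jaw crop 572 289 corr 0.95 px/mm 2.03 mm from s5 -11.82
jaw crop 548 288 corr 1.0 px/mm 2.03 mm from s5 0.0
time: 13.02
position: [587.6, -139.9, 160.6]
orientation: [0.0, 0.985, 0.173, 0.0]
force: [0.0, 0.7, 0.4]
finger_gap: 85.3
gripper_force: 0.0
t 13.02 x [-62.8  -0.7] z 160.6 F [ 0.6 -0.3] 0.4 gap 85.3 0.0
jaw crop 548 288 corr 0.992 px/mm 2.03 mm from s5 0.0
```

```bash
python3 -m crank '[[0.18,-0.49,0,0,0,0],[0.18,-0.49,0,0,0,0],[0,0,0,0,0,0],[0,0,0,0,0,0],[0,0,0,0,0,0]]'
python3 -c "from h import *;ax();jaw()"
python3 -m crank '[[-0.18,0.49,0,0,0,0],[-0.18,0.49,0,0,0,0],[0,0,0,0,0,0],[0,0,0,0,0,0]]'
python3 -c "from h import *;ax();jaw()"
```

```text
time: 13.48
position: [595.0, -160.2, 158.9]
orientation: [-0.006, 0.985, 0.173, -0.002]
force: [-4.9, 16.8, 4.2]
finger_gap: 85.4
gripper_force: 8.7
t 13.48 x [-84.5  -0.8] z 158.9 F [17.4 -1.1] 4.2 gap 85.4 8.7
jaw crop 532 287 corr 0.972 px/mm 2.03 mm from s5 7.88
time: 13.87
position: [587.4, -139.2, 160.5]
orientation: [0.0, 0.985, 0.174, 0.0]
force: [0.6, -1.3, -0.6]
finger_gap: 85.4
gripper_force: 0.0
t 13.87 x [-62.1  -0.8] z 160.5 F [-1.4 -0.1] -0.6 gap 85.4 0.0
jaw crop 531 287 corr 0.97 px/mm 2.03 mm from s5 8.37
```

```bash
python3 -m crank '[[0.18,-0.49,0,0,0,0],[0.18,-0.49,0,0,0,0],[0,0,0,0,0,0],[0,0,0,0,0,0],[0,0,0,0,0,0]]' >/dev/null
python3 -c "from h import *;ax();jaw()"
python3 -m crank '[[-0.18,0.49,0,0,0,0],[-0.18,0.49,0,0,0,0],[0,0,0,0,0,0],[0,0,0,0,0,0]]'>/dev/null
python3 -c "from h import *;ax();jaw()"
```

```text
t 14.33 x [-84.5  -0.9] z 159.0 F [17.7 -1.8] 4.7 gap 85.6 9.0
jaw crop 516 284 corr 0.923 px/mm 2.03 mm from s5 15.76
t 14.72 x [-62.2  -0.8] z 160.6 F [-0.1 -0.4] -0.1 gap 85.4 0.0
jaw crop 515 284 corr 0.918 px/mm 2.03 mm from s5 16.25
```

```bash
python3 -m crank '[[0.18,-0.49,0,0,0,0],[0.1,-0.28,0,0,0,0],[0,0,0,0,0,0],[0,0,0,0,0,0]]' >/dev/null
python3 -c "from h import *;ax();jaw()"
python3 -m crank '[[0.08,-0.21,0,0,0,0],[0,0,0,0,0,0],[0,0,0,0,0,0],[0,0,0,0,0,0]]' >/dev/null
python3 -c "from h import *;ax();jaw()"
python3 -m crank '[[-0.18,0.49,0,0,0,0],[-0.18,0.49,0,0,0,0],[0,0,0,0,0,0],[0,0,0,0,0,0]]'>/dev/null
python3 -c "
from h import *;ax();a=jaw();cv2.imwrite('pics/s6.png',a)"
```

```text
t 15.1 x [-81.2  -0.9] z 159.7 F [10.6 -1.6] 2.3 gap 85.4 5.4
jaw crop 509 282 corr 0.768 px/mm 2.03 mm from s5 19.2
t 15.48 x [-84.5  -0.9] z 159.0 F [17.9 -2.9] 4.0 gap 85.1 8.9
jaw crop 507 282 corr 0.738 px/mm 2.03 mm from s5 20.19
t 15.87 x [-62.3  -0.8] z 160.6 F [ 0.2 -1.3] 0.2 gap 85.7 0.0
jaw crop 514 284 corr 0.904 px/mm 2.03 mm from s5 16.74
```

View pics/s6.png

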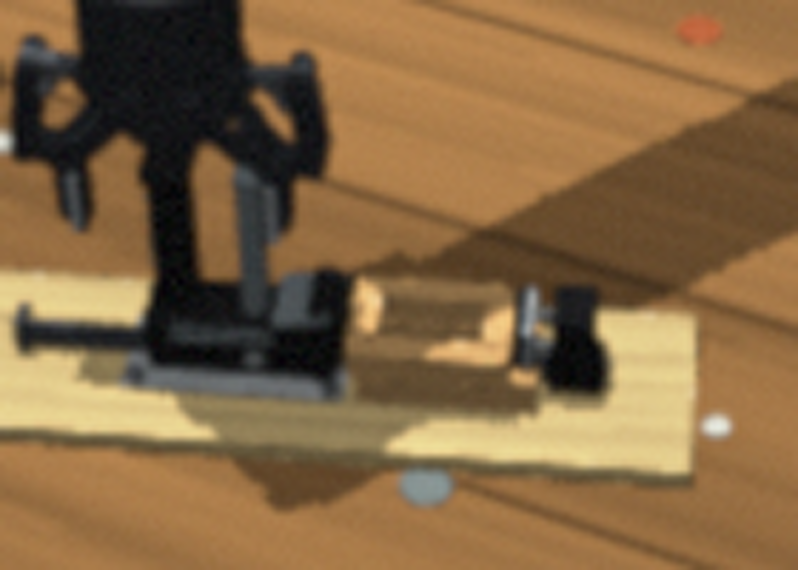

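The picture shows the shoe (520,330) on the frame, and the frame at the near jaw. Under stroke 4 the jaw drew in and then sprang back, so the frame is now clamped up. The final squeeze goes in small steps, tracking only the jaw body and the lever force.

```bash
cat >>h.py <<'E'
def jb():
    ax();out=[]
    for _ in range(2):
        a=cv2.resize(bot.camera("scene")[190:290,230:370,::-1],None,fx=5.7,fy=5.7,interpolation=cv2.INTER_CUBIC)
        s=cv2.imread("pics/s6.png")
        for (x0,x1,y0,y1) in((565,625,280,402),(8,60,295,365)):   # jaw body, bar tail
            r=cv2.matchTemplate(a[y0-8:y1+8,max(0,x0-40):x1+20],s[y0:y1,x0:x1],cv2.TM_CCOEFF_NORMED);_,v,_,m=cv2.minMaxLoc(r)
            i=m[0];f=0
            if 0<i<r.shape[1]-1: p,q,w=r[m[1],i-1:i+2];f=.5*(p-w)/(p-2*q+w)
            out.append((round((x0-max(0,x0-40)-i-f)/2.03,2),round(v,3)))
    print("mm in (jaw,tail):",out)
E
python3 -c "from h import *;jb()"
python3 -m crank '[[0.12,-0.34,0,0,0,0],[0,0,0,0,0,0],[0,0,0,0,0,0],[0,0,0,0,0,0]]' >/dev/null
python3 -c "from h import *;jb()"
python3 -m crank '[[0.04,-0.11,0,0,0,0],[0,0,0,0,0,0],[0,0,0,0,0,0],[0,0,0,0,0,0]]' >/dev/null
python3 -c "from h import *;jb()"
```

```text
t 15.92 x [-62.8  -0.9] z 160.8 F [-0.9 -0.4] 0.3 gap 85.2 0.0
mm in (jaw,tail): [(np.float32(-0.01), 0.999), (np.float32(0.02), 1.0), (np.float32(-0.01), 0.999), (np.float32(0.01), 1.0)]
t 16.35 x [-70.6  -0.8] z 160.5 F [ 5.6 -0.1] 3.3 gap 85.3 3.5
mm in (jaw,tail): [(np.float32(2.93), 0.998), (np.float32(3.01), 0.997), (np.float32(2.88), 0.998), (np.float32(3.0), 0.997)]
t 16.78 x [-72.5  -0.8] z 160.3 F [10.5 -0.3] 5.1 gap 85.6 5.2
mm in (jaw,tail): [(np.float32(3.28), 0.997), (np.float32(3.62), 0.996), (np.float32(3.29), 0.997), (np.float32(3.62), 0.996)]
```

```bash
python3 -m crank '[[0.02,-0.06,0,0,0,0],[0,0,0,0,0,0],[0,0,0,0,0,0],[0,0,0,0,0,0],[0,0,0,0,0,0],[0,0,0,0,0,0],[0,0,0,0,0,0],[0,0,0,0,0,0],[0,0,0,0,0,0],[0,0,0,0,0,0],[0,0,0,0,0,0],[0,0,0,0,0,0]]' >/dev/null
python3 -c "from h import *;jb()"; python3 -m crank '[[0,0,0,0,0,0],[0,0,0,0,0,0],[0,0,0,0,0,0],[0,0,0,0,0,0],[0,0,0,0,0,0],[0,0,0,0,0,0],[0,0,0,0,0,0],[0,0,0,0,0,0]]' >/dev/null; python3 -c "from h import *;jb()"
```

```text
t 17.88 x [-73.6  -0.8] z 160.2 F [12.3 -0.1] 6.3 gap 85.4 6.1
mm in (jaw,tail): [(np.float32(3.61), 0.997), (3.94, 0.995), (np.float32(3.62), 0.997), (3.94, 0.995)]
t 18.65 x [-73.6  -0.8] z 160.2 F [10.8  0.2] 6.4 gap 85.5 6.1
mm in (jaw,tail): [(np.float32(3.61), 0.997), (3.94, 0.995), (np.float32(3.63), 0.997), (3.94, 0.995)]
```

```bash
python3 -c "from rig import bot;print(bot.close_job())"
```

```text
the job is handed in; nothing more can be done
None
```

I handed the job in at about 19 s with the frame clamped and the trigger held squeezed, the shoe an estimated 4 to 5 mm into its 9.5 mm travel; no verdict came back, and I did not measure how far the fourth full squeeze pushed the shoe, so I can't rule out that it passed the 8.5 mm crush limit.

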